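# Set a lantern's front pillar home with a third hand's tweezers

### The job

Set up the joint for soldering: squeeze the third hand's self-closing tweezers open, bring their jaws around the loose brass pillar where it stands and let go so that they grip it, then slide the third hand until the pillar is fully home in the notches of the lantern frame, pressing it lightly against their bottoms (feel for them). Leave the pillar bearing lightly there, upright and still gripped, with the third hand standing on the bench. The brass is cleaned: do not touch the pillar with the gripper or ram it against the frame, and leave the jar, firebrick and rule alone.

Things in the scene. Friction and masses are not known exactly. Their poses are not given: they have to be found in the camera images.
- third_hand: The third hand, loose, 0.8 kg: a round iron base (90 mm across, 14 mm high) that slides on the bench (drag about 2 to 4.5 N), a 12 mm post and, on its head, a steel clamp block that carries level 160 mm cross-lock tweezers pointing along the body's +x. Origin: centre of the base's underside; z up.
- grips (a point): Point between the two brown fibre grips of the tweezers, 115 mm ahead (+x) of the third hand's origin, 50 mm up; axes as the third hand's. The grips are 54 mm long (x), 12 mm high, about 31 mm across (y) at rest. Squeezing them together along y (15 N a side to start, 20 N at the stop, where they are 16 mm across) spreads the crossed jaws; letting go closes them.
- jaws (a point): Point between the tweezers' jaws, 195 mm ahead (+x) of the third hand's origin, 50 mm up; axes as its. Jaws are 14 mm high and end 14 mm ahead of this point. A shallow upright vee across each jaw draws round stock to this point from up to about 3 mm before or behind it. Fully squeezed, the jaws stand about 30 mm apart; on the 14 mm pillar they press about 7 N each.
- clamp_block (a point): Centre of the steel clamp block on the post: 22 mm long (x), 16 mm wide (y), 26 mm high, 51 mm above the bench, straight above the third hand's origin; a brass lock screw stands 12 mm above it. Held here, the stand can be slid without opening the tweezers.
- blade_left: Blade of the tweezers with its grip on the +y side and its jaw on the -y side. Origin at the heel, 45 mm ahead of the third hand's origin, 50 mm up; it turns about z there, by 0.105 rad towards -y when fully squeezed, 0 when shut empty, about 0.03 on the pillar.
- blade_right: The other blade, mirrored: grip on -y, jaw on +y, turns towards +y when squeezed.
- board: White glazed ceramic soldering board, slippery, fixed, 170 x 130 x 12 mm; origin at the centre of its underside, x along its length. Pinned on it is a brass lantern frame 62 (x) x 70 x 80 mm: a 10 mm bottom and an 8 mm top plate, 62 mm apart, on two rear posts. A U notch in each, 17.5 mm wide, 22 mm deep, mouth chamfered 6 mm, runs in along +x from the front edge. The jaws pass between the plates.
- notch (a point): About where the pillar's centre (point pillar_mid) lies when fully home in the lantern frame, touching the bottoms of both notches. Axes as the board's: the pillar goes in along +x. Across (y) this point is true, but the frame was set down by hand: along x, true home is up to 5 mm before or behind this point, so feel for the bottoms.
- pillar: The loose front pillar: brass bar, round, 14 mm across, 80 mm long, 0.1 kg, standing upright on the board; origin at its foot.
- pillar_mid (a point): Centre of the pillar, half-way up (40 mm above its foot).
- jar_mid (a point): Centre of a glass flux jar, 48 mm across, 55 mm high, loose: leave alone.
- firebrick_mid (a point): Centre of a piece of firebrick, 110 x 55 x 30 mm, loose: leave alone.
- rule_mid (a point): Centre of a steel rule, 160 x 30 x 4 mm, loose: leave alone.

How it is judged:
On the way, in this order (a step that is already met when the one before it is completed fails the run):
1. the tweezers, let go by the gripper, grip the pillar with both jaws while it still stands clear of the notches (contact force between each of blade_left, blade_right and pillar above 2 N and contact force between the fingers and third_hand below 0.3 N and horizontal distance between pillar_mid and notch above 0.02 m), for 0.2 s.
2. the pillar, upright and gripped by both jaws, presses lightly against the bottom of a notch ((contact force between pillar and lower_notch_bottom above 0.7 N or contact force between pillar and upper_notch_bottom above 0.7 N) and angle between pillar's own z axis and vertical below 0.04 rad and contact force between each of blade_left, blade_right and pillar above 2 N), for 0.1 s.
At the end, for the whole second after the job is handed in: The pillar is home: upright within 2.3 degrees and bearing on the bottom of a notch (over 0.3 N), within 8 mm of the listed notch point, gripped by both jaws (over 2 N each) and at rest; the third hand is at rest, flat on the bench (within 3 degrees and 3 mm) ((contact force between pillar and lower_notch_bottom above 0.3 N or contact force between pillar and upper_notch_bottom above 0.3 N) and horizontal distance between pillar_mid and notch below 0.008 m and angle between pillar's own z axis and vertical below 0.04 rad and angle between third_hand's own z axis and vertical below 0.05 rad and height (world z) of third_hand below 0.003 m and contact force between each of blade_left, blade_right and pillar above 2 N and linear speed of each of pillar, third_hand below 0.01 m/s); the robot touches nothing.
It fails at once if the pillar is rammed against the bottom of a notch (over 6 N) (contact force between pillar and lower_notch_bottom above 6 N or contact force between pillar and upper_notch_bottom above 6 N).
It fails at once if the gripper or arm touches the pillar (contact force between any of the fingers, the arm and pillar above 0.3 N).
It fails at once if the pillar is knocked over (angle between pillar's own z axis and vertical above 0.5 rad).
It fails at once if the jar, firebrick or rule is moved more than 15 mm (distance of any of jar_mid, firebrick_mid, rule_mid from where it was at the start of the episode above 0.015 m).
It also fails if it takes over 72 s, if anything falls off the work surface, if the arm or the gripper's body presses on something with over 40 N, if the wrist force passes 120 N, or if a joint passes its speed limit or range.

### The arm

A 6-joint arm with a two-finger parallel gripper is mounted at the origin on the work surface. World frame = base frame: x ahead of the robot, y to its left, z up, the work surface at z = 0. Lengths are in m, angles in rad, forces in N, time in s.
With the tool pointing down it reaches from about 0.375 to 0.9 m from the base axis. Payload 3.1 kg.
Tool frame: the origin (TCP) lies on the centre line of the jaws, within the pads' length; the fingertips stand robot.tip_reach ahead of it and the grasp point (between the pads) lies 8 mm behind it (robot.tip_reach is the distance from the TCP to the fingertips, in m); z points along the fingers, y is the line along which they close (so a half turn about z gives the same grasp; the last joint's range is limited). The gripper opens to 87 mm and grips with 3 to 60 N. Pads are 19 mm wide; open, the fingers measure 117 mm over their backs; the gripper's body (75 mm by 190 mm) begins 51 mm behind the grasp point.
Start: joints at [-1.433, 0.527, 1.433, -0, 1.181, -0.178], TCP at [0.194, -0.594, 0.234] pointing down, gripper open.
Joint ranges: [-3.08, 3.08], [-0.75, 2.2], [0.22, 2.44], [-1.43, 4.57], [0, 2.65], [-2.85, 2.85]. Speed limits (rad/s): [2.79, 2.79, 3.14, 3.14, 3.14, 3.14].

### API

Orientations are given as a unit quaternion [x, y, z, w].
In Python, from rig import robot gives the robot as it stands.
- The arm moves only by the tool jog_arm, never from a script. Its argument "motion" is one flat list of numbers, 7 for each row, row after row: the shift along the tool's x, y, z scaled (see below), then the turn, a rotation vector about the tool's x, y, z scaled (see below), then the gripper's target within -1 to 1 (shut at 1, half-way at 0, fully open at -1). In form: [x, y, z, rx, ry, rz, hand, x, y, z, rx, ry, rz, hand, ...]. A call has 1 to 12 rows; each row shifts and turns the commanded pose from where the row before left it, along the tool's axes as they then stand; what a row does not reach is not made up. The controller multiplies each number of a shift by 4 cm and each number of a turn by 4 degrees. A row lasts 1/8 s, in which the tool goes at most 62.5 mm and 10.7 degrees, less where a joint would pass 70% of its speed; a pose out of reach is approached as far as the arm can. A call with a number of a shift or a turn outside -1 to 1 is refused whole. A call with a gripper value outside its range is refused whole. The fingers move at their own pace and stop on an object; "grip_force" is the grip in N (left out, the last holds). Time passes only in rows, so rows that do not move let the fingers close. It gives the time, the measured TCP pose, the force, the opening and the grip force at its end, in the units of the state.
- robot.get_obs(): the state, without advancing time (a new reading comes with each control period).
- robot.camera(name): name is "side" or "top" or "wrist"; returns the picture (420x560x3 uint8, blue, green, red); there is no depth.
- robot.calibration(name): a dict with "fx", "fy", "cx", "cy" (pixels), "R" (3x3) and "t" (3): a world point X has camera coordinates R X + t; the wrist camera has in their place "T_tool_cam" (4x4, takes a point from camera to tool coordinates, whose origin is the TCP and whose axes are the flange's). Camera axes: x right, y down, z forward; pixel columns grow to the right and rows downward; lengths in m; the calibration is good to about 2 mm. The wrist camera is an equidistant fisheye: a pixel r from the principal point sees the ray r / f radians off the axis. A picture is of the moment at which its call begins: read the wrist's pose just before it. calibration takes no time and is no camera call.
- robot.hand_in(): hands the job in; it is judged then, once.
The state is a dict: "time": time; "q": joint angles; "joint_velocities": joint speeds; "joint_torque": joint torques, N m; "position": TCP position; "tool_rot": TCP orientation; "ft_force": force on the tool from outside, world axes, zero at the start; "moment": the same for the moment, N m; "grip_width": finger opening in m; "grip_force": force on a finger pad.
Only numpy, scipy, OpenCV 4.12 (cv2) and the standard library are available. Lean on these libraries where they do the work, as an engineer would, in place of code of your own. Each camera call takes 0.05 s, during which the arm holds its last target. There are 200 camera calls.

## Working session

There is one attempt and no reset: what is moved stays moved. The work goes in short steps, Python scripts to look and compute and a tool call to move; the robot and the scene stay as the last step left them, time stands still between calls to the robot, and variables do not carry over. Pictures are saved under pics/ and viewed, at most 10 in all, crops included, and the job is handed in when it is done.

Besides the shell and the picture viewer there is one more tool, called after "Request:" as name(argument=value, ...) on one line, values as JSON. jog_arm: Moves the arm, as the interface text tells. Shifts and turns lie within -1 to 1; 1 stands for 4 cm of shift or 4 degrees of turn. Its arguments: {"type":"object","properties":{"motion":{"type":"array","items":{"type":"number"}},"grip_force":{"type":"number"}},"required":["motion"]}

```bash
mkdir -p pics; ls
python3 - <<'E'
from rig import robot
import cv2,numpy as np
o=robot.get_obs();print({k:np.round(v,3).tolist() for k,v in o.items()});print(robot.tip_reach)
for n in("top","side"):
    im=robot.camera(n);cv2.imwrite(f"pics/{n}0.png",im);print(n,robot.calibration(n))
print(robot.calibration("wrist"))
E
```

```text
pics
{'time': 0.0, 'q': [-1.433, 0.528, 1.434, -0.0, 1.181, -0.179], 'joint_velocities': [-0.002, 0.001, 0.001, 0.0, 0.001, 0.0], 'joint_torque': [0.0, -44.004, -17.659, 0.063, 0.058, -0.0], 'position': [0.194, -0.593, 0.233], 'tool_rot': [0.988, 0.157, 0.0, -0.001], 'ft_force': [-0.015, -0.749, -0.629], 'moment': [0.002, -0.017, 0.016], 'grip_force': 0.0, 'grip_width': 0.087}
0.011
top {'fx': 464.0766247736411, 'fy': 464.0766247736411, 'cx': 284.6968991719088, 'cy': 200.52637222884434, 'R': array([[-0.07858383, -0.99690121, -0.00354368],
       [-0.97642434,  0.07768558, -0.20139626],
       [ 0.20104747, -0.01236635, -0.97950344]]), 't': array([0.04576737, 0.55512996, 0.80695399])}
side {'fx': 392.707422388089, 'fy': 392.707422388089, 'cx': 280.34904063285404, 'cy': 207.3788318014415, 'R': array([[ 0.95928149, -0.28200502, -0.01588027],
       [-0.22581135, -0.73192883, -0.6428759 ],
       [ 0.169671  ,  0.62028489, -0.76580572]]), 't': array([-0.50778769,  0.16720011,  0.59799628])}
{'fx': 325.19226210127806, 'fy': 325.19226210127806, 'cx': 280.4772107364265, 'cy': 210.36980490125063, 'T_tool_cam': array([[-1.22587892e-03, -9.56284106e-01, -2.92436669e-01,
         8.14236473e-02],
       [ 9.99999094e-01, -1.00961490e-03, -8.90446222e-04,
        -1.28726676e-03],
       [ 5.56271151e-04, -2.92437495e-01,  9.56284477e-01,
        -1.51256430e-01],
       [ 0.00000000e+00,  0.00000000e+00,  0.00000000e+00,
         1.00000000e+00]])}
```

View pics/top0.png

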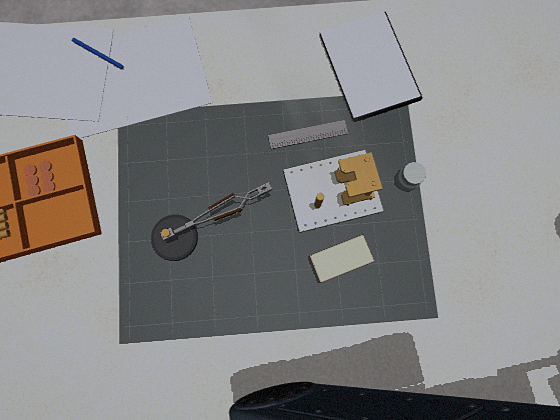

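View pics/side0.png

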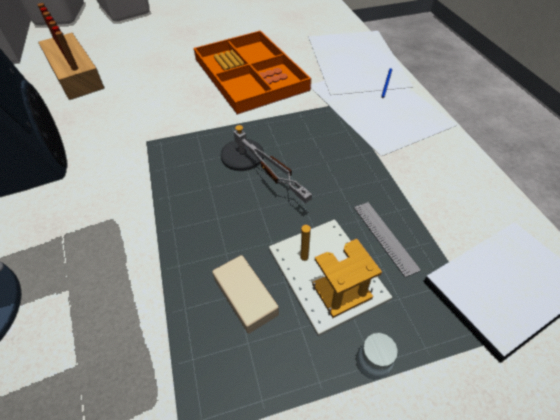

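The top view shows the third hand with its base at about (174,238) and jaws at about (266,187). The board is centred near (333,190), the pillar top is at (320,194), and the frame at (360,176) has its notch mouths facing left. The rule is at (308,134), the brick at (341,258) and the jar at (411,174). Next I'll measure with masks and rays.

```bash
cat > h.py <<'E'
import numpy as np,cv2
from rig import robot
C={n:robot.calibration(n) for n in("top","side")}
def ray(n,p):
    c=C[n];d=np.array([(p[0]-c['cx'])/c['fx'],(p[1]-c['cy'])/c['fy'],1.]);R=np.array(c['R'])
    return -R.T@np.array(c['t']),R.T@d
def onz(n,p,z):
    o,d=ray(n,p);return o+d*(z-o[2])/d[2]
def tri(pt,ps):
    A=[];b=[]
    o1,d1=ray("top",pt);o2,d2=ray("side",ps)
    s=np.linalg.lstsq(np.c_[d1,-d2],o2-o1,rcond=None)[0]
    a,b=o1+d1*s[0],o2+d2*s[1];return (a+b)/2,np.linalg.norm(a-b)
def pix(n,X):
    c=C[n];q=np.array(c['R'])@X+c['t'];return c['cx']+c['fx']*q[0]/q[2],c['cy']+c['fy']*q[1]/q[2]
def blobs(m,lo=8):
    k,l,s,c=cv2.connectedComponentsWithStats(m.astype(np.uint8),connectivity=8)
    return [(s[i].tolist(),c[i].round(1).tolist(),l==i) for i in range(1,k) if s[i,4]>=lo]
E
python3 - <<'E'
from h import *
roi={"top":(130,100,430,300),"side":(150,110,440,380)}
for n in roi:
    im=cv2.imread(f"pics/{n}0.png");x0,y0,x1,y1=roi[n];h=cv2.cvtColor(im,cv2.COLOR_BGR2HSV).astype(int)
    z=np.zeros(im.shape[:2],bool);z[y0:y1,x0:x1]=1
    H,S,V=h[...,0],h[...,1],h[...,2]
    for nm,m in (("brass",(H>12)&(H<25)&(S>140)&(V>110)),("brown",((H<=11)|(H>172))&(S>90)&(V>35)),("white",(S<45)&(V>165))):
        print(n,nm,[(a,b) for a,b,_ in blobs(m&z,10)][:12])
        if nm=="white":
            b=max((x for x in blobs(m&z,500) if 200<x[1][0]<400),key=lambda x:-abs(x[1][0]-333)-abs(x[1][1]-(190 if n=="top" else 270)))
            ct=max(cv2.findContours(b[2].astype(np.uint8),0,2)[0],key=cv2.contourArea)
            hull=cv2.convexHull(ct);print("quad",cv2.approxPolyN(hull,4).reshape(-1,2).tolist() if hasattr(cv2,'approxPolyN') else cv2.boxPoints(cv2.minAreaRect(hull)))
im=cv2.imread("pics/top0.png")[130:270,145:395]
cv2.imwrite("pics/topc.png",cv2.resize(im,(800,448),interpolation=cv2.INTER_CUBIC))
im=cv2.imread("pics/side0.png")[115:340,210:410]
cv2.imwrite("pics/sidec.png",cv2.resize(im,(533,600),interpolation=cv2.INTER_CUBIC))
E
```

```text
top brass [([339, 157, 16, 13, 28], [344.3, 161.1]), ([317, 193, 7, 7, 20], [320.0, 196.1]), ([162, 229, 7, 8, 32], [165.4, 232.3])]
top brown [([217, 195, 14, 9, 25], [223.3, 199.0]), ([208, 203, 8, 6, 14], [211.7, 205.9]), ([225, 208, 16, 7, 30], [232.8, 211.2]), ([213, 214, 11, 6, 19], [218.6, 216.5])]
top white [([130, 100, 146, 24, 1304], [170.7, 106.8]), ([347, 100, 60, 18, 545], [369.3, 105.4]), ([409, 100, 21, 154, 1579], [422.4, 151.5]), ([284, 150, 99, 82, 3509], [323.2, 194.4]), ([405, 177, 16, 6, 24], [412.2, 180.5]), ([311, 236, 63, 45, 1545], [341.6, 258.0])]
quad [[383, 210], [299, 231], [283, 169], [364, 150]]
side brass [([236, 125, 7, 6, 30], [238.8, 127.3]), ([301, 225, 9, 8, 58], [305.5, 228.5]), ([315, 239, 67, 54, 1816], [348.4, 266.7]), ([315, 278, 18, 30, 310], [324.5, 290.5]), ([331, 286, 41, 30, 450], [350.5, 300.5])]
side brown [([234, 110, 14, 4, 31], [239.6, 110.9]), ([272, 157, 19, 15, 28], [281.6, 164.0]), ([260, 162, 17, 17, 49], [268.4, 170.0])]
side white [([150, 110, 154, 30, 2337], [201.0, 119.8]), ([334, 110, 106, 137, 6641], [406.4, 154.1]), ([150, 181, 23, 199, 2245], [157.3, 309.5]), ([270, 220, 122, 113, 4065], [319.6, 272.8]), ([428, 268, 12, 20, 132], [435.2, 276.8]), ([231, 274, 45, 50, 968], [253.6, 300.9]), ([236, 284, 6, 4, 10], [238.7, 285.6]), ([229, 288, 7, 7, 17], [231.4, 291.2]), ([364, 333, 33, 33, 810], [380.2, 349.0]), ([381, 360, 59, 20, 591], [419.6, 372.9])]
quad [[392, 297], [318, 333], [268, 246], [334, 219]]
```

View pics/topc.png

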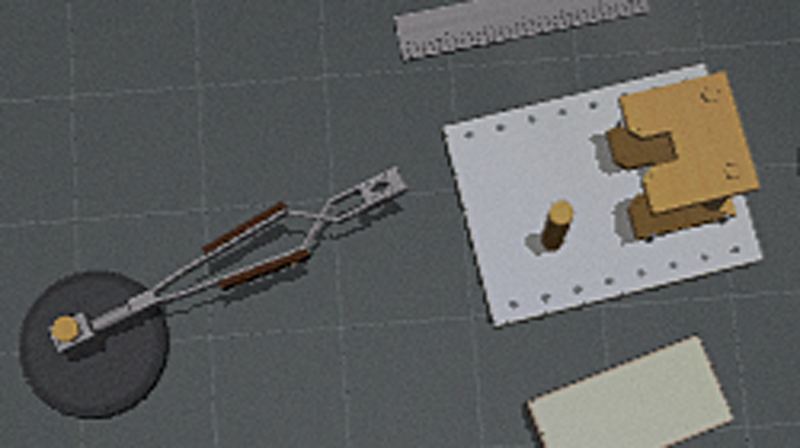

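View pics/sidec.png

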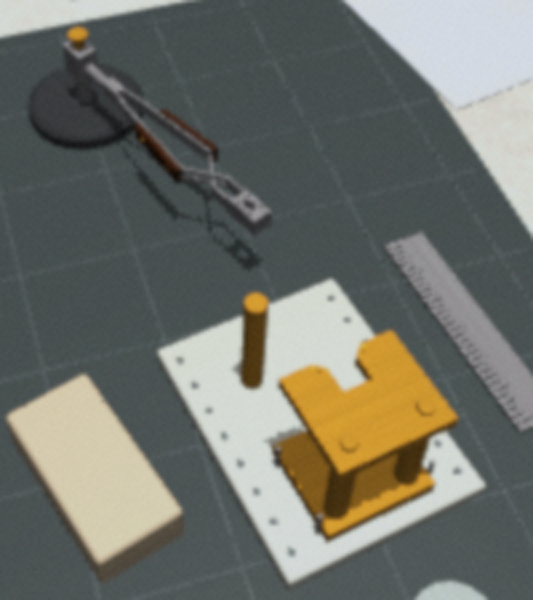

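Run:
```python
from h import *
T=lambda x,y:(145+x/3.2,130+y/3.2)
S=lambda x,y:(210+x/2.665,115+y/2.667)
np.set_printoptions(precision=4,suppress=True)
print("screw",onz("top",T(65,328),.076),onz("side",S(78,35),.076),tri(T(65,328),S(78,35)))
print("base",onz("top",T(95,344),.010),onz("side",S(87,105),.01))
ga,gb=T(245,228),T(266,269)
a,b=onz("top",ga,.056),onz("top",gb,.056);print("grips",a,b,(a+b)/2)
sa,sb=S(190,132),S(157,152)
a,b=onz("side",sa,.056),onz("side",sb,.056);print("grips side",a,b,(a+b)/2)
print("jawtip",onz("top",T(400,181),.057),onz("side",S(262,216),.053))
print("pillartop",onz("top",T(561,212),.092),onz("side",S(256,303),.092),tri(T(561,212),S(256,303)))
q=[onz("top",p,.012) for p in ((383,211),(299,231),(283.5,169),(365,150))];print("board",np.array(q),[np.linalg.norm(q[i]-q[i-1]) for i in range(4)])
q=[onz("side",S(*p),.012) for p in ((485,485),(290,583),(158,350),(333,279))];print("boardside",np.array(q),[np.linalg.norm(q[i]-q[i-1]) for i in range(4)])
q=[onz("top",T(*p),.092) for p in ((620,96),(725,72),(759,188),(650,214))];print("plate",np.array(q),[np.linalg.norm(q[i]-q[i-1]) for i in range(4)])
q=[onz("side",S(*p),.092) for p in ((280,382),(388,331),(457,418),(342,472))];print("plateside",np.array(q),[np.linalg.norm(q[i]-q[i-1]) for i in range(4)])
for n in("top","side"):
    im=cv2.imread(f"pics/{n}0.png");h=cv2.cvtColor(im,cv2.COLOR_BGR2HSV)
b=cv2.imread("pics/top0.png")[148:202,330:386];cv2.imwrite("pics/fr.png",cv2.resize(b,None,fx=10,fy=10,interpolation=cv2.INTER_CUBIC))
```

```text
screw [0.5116 0.2202 0.076 ] [0.5106 0.2134 0.076 ] (array([0.5122, 0.2218, 0.0693]), np.float64(0.0008534297818238215))
base [0.5107 0.2189 0.01  ] [0.5107 0.2111 0.01  ]
grips [0.5651 0.1191 0.056 ] [0.5399 0.1082 0.056 ] [0.5525 0.1137 0.056 ]
grips side [0.5651 0.1124 0.056 ] [0.5383 0.1004 0.056 ] [0.5517 0.1064 0.056 ]
jawtip [0.5857 0.0271 0.057 ] [0.5882 0.0271 0.053 ]
pillartop [ 0.5525 -0.0618  0.092 ] [ 0.5513 -0.0653  0.092 ] (array([ 0.553 , -0.0621,  0.0875]), np.float64(0.0008618646110293054))
board [[ 0.5302 -0.188   0.012 ]
 [ 0.504  -0.0216  0.012 ]
 [ 0.6301 -0.0014  0.012 ]
 [ 0.6564 -0.1672  0.012 ]] [np.float64(0.12788569147238296), np.float64(0.16849267571548227), np.float64(0.12765930521343138), np.float64(0.16782058043095932)]
boardside [[ 0.656  -0.1696  0.012 ]
 [ 0.5304 -0.1916  0.012 ]
 [ 0.5026 -0.0261  0.012 ]
 [ 0.6283 -0.0054  0.012 ]] [np.float64(0.16657947315197824), np.float64(0.1274763353608242), np.float64(0.16786036489884734), np.float64(0.1274068633330853)]
plate [[ 0.6168 -0.1014  0.092 ]
 [ 0.6262 -0.1624  0.092 ]
 [ 0.5574 -0.1735  0.092 ]
 [ 0.5474 -0.1111  0.092 ]] [np.float64(0.07008481898308128), np.float64(0.061674805600737126), np.float64(0.06970340544134467), np.float64(0.0631431390781442)]
plateside [[ 0.5467 -0.1178  0.092 ]
 [ 0.6135 -0.1042  0.092 ]
 [ 0.6253 -0.1643  0.092 ]
 [ 0.5582 -0.1757  0.092 ]] [np.float64(0.05897995441071571), np.float64(0.06818756062590262), np.float64(0.061253430044715666), np.float64(0.06802640238261774)]
```

View pics/fr.png

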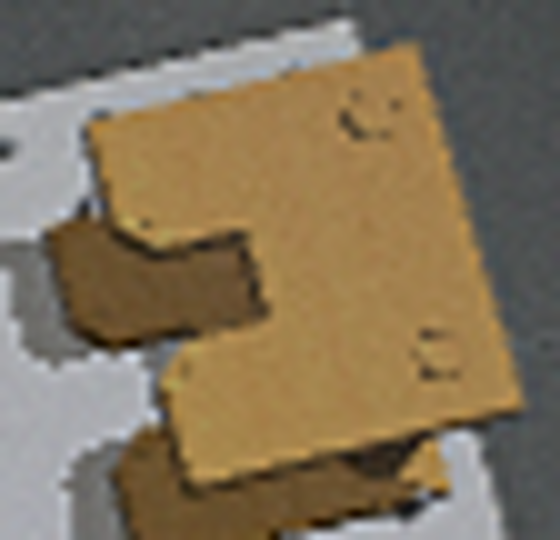

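Measured from the top camera, and consistent with the sizes given:
- **Third hand:** origin about (0.511, 0.219), yaw about -69°. The grips come out at 114 mm ahead, against the listed 115.
- **Board:** +x at -81°, board centre (0.580, -0.095).
- **Pillar:** (0.553, -0.062).
- **Notch home:** about (0.584, -0.121).

The tool needs a yaw of 111° (tool x opposite the stand's x). I'll move over the stand now.

Request:
jog_arm(motion=[0.77,-0.94,0,0,0,0,-1,0.77,-0.94,0,0,0,0,-1,0.77,-0.94,0,0,0,0,-1,0.77,-0.94,0,0,0,0,-1,0.77,-0.94,0,0,0,0,-1,0.77,-0.94,0,0,0,0,-1,0.77,-0.94,0,0,0,0,-1,0.77,-0.94,0,0,0,0,-1,0.77,-0.94,0,0,0,0,-1,0.77,-0.94,0,0,0,0,-1,0.77,-0.94,0,0,0,0,-1,0.77,-0.94,0,0,0,0,-1])

```text
time: 1.6
position: [0.4056, -0.0489, 0.2335]
tool_rot: [0.988, 0.157, -0.0, 0.0]
ft_force: [1.0, -0.7, 0.3]
grip_width: 0.0871
grip_force: 0.0
```

Request:
jog_arm(motion=[0.77,-0.94,0,0,0,0,-1,0.77,-0.94,0,0,0,0,-1,0.77,-0.94,0,0,0,0,-1,0.77,-0.94,0,0,0,0,-1,0.77,-0.94,0,0,0,0,-1,0.77,-0.94,0,0,0,0,-1,0,0,0,0,0,-1,-1,0,0,0,0,0,-1,-1,0,0,0,0,0,-1,-1,0,0,0,0,0,-1,-1,0,0,0,0,0,-1,-1,0,0,0,0,0,-1,-1])

```text
time: 3.1
position: [0.5105, 0.2214, 0.2331]
tool_rot: [0.933, 0.36, -0.001, -0.0]
ft_force: [-1.0, -0.3, 0.1]
grip_width: 0.087
grip_force: 0.0
```

Request:
jog_arm(motion=[0,0,0,0,0,-1,-1,0,0,0,0,0,-1,-1,0,0,0,0,0,-1,-1,0,0,0,0,0,-1,-1,0,0,0,0,0,-1,-1,0,0,0,0,0,-1,-1,0,0,0,0,0,-1,-1,0,0,0,0,0,-1,-1,0,0,0,0,0,-1,-1,0,0,0,0,0,-1,-1,0,0,0,0,0,-1,-1])

```text
time: 4.47
position: [0.5105, 0.2214, 0.2331]
tool_rot: [0.73, 0.683, -0.001, -0.0]
ft_force: [0.4, -0.9, -0.1]
grip_width: 0.0871
grip_force: 0.0
```

Request:
jog_arm(motion=[0,0,0,0,0,-1,-1,0,0,0,0,0,-1,-1,0,0,0,0,0,-1,-1,0,0,0,0,0,-1,-1,0,0,0,0,0,-1,-1,0,0,0,0,0,-1,-1,0,0,0,0,0,0,-1,0,0,0,0,0,0,-1])

```text
time: 5.48
position: [0.5108, 0.2214, 0.2333]
tool_rot: [0.573, 0.819, -0.0, -0.0]
ft_force: [-0.2, 0.3, -0.5]
grip_width: 0.0868
grip_force: 0.0
```

```bash
cat >> h.py <<'E'
from scipy.spatial.transform import Rotation as Ro
def wray(p,o,c=robot.calibration("wrist")):
    d=np.array([p[0]-c['cx'],p[1]-c['cy']]);r=np.hypot(*d);th=r/c['fx'];d=d/max(r,1e-9)
    v=np.array([d[0]*np.sin(th),d[1]*np.sin(th),np.cos(th)]);T=np.array(c['T_tool_cam']);R=Ro.from_quat(o['tool_rot']).as_matrix()
    return R@T[:3,3]+o['position'],R@T[:3,:3]@v
def wonz(p,z,o):
    a,d=wray(p,o);return a+d*(z-a[2])/d[2]
def show(o):
    R=Ro.from_quat(o['tool_rot']).as_matrix()
    print("t",round(o['time'],2),"pos",np.round(o['position'],4),"yaw",round(np.degrees(np.arctan2(R[1,0],R[0,0])),2),"z",R[:,2].round(3),"w",round(o['grip_width'],4),"gf",round(o['grip_force'],2),"F",np.round(o['ft_force'],2),"M",np.round(o['moment'],2))
E
python3 - <<'E'
from h import *
import json
o=robot.get_obs();show(o);im=robot.camera("wrist");cv2.imwrite("pics/w1.png",im);json.dump({k:np.array(v).tolist() for k,v in o.items()},open("w1.json","w"))
E
```

```text
t 5.47 pos [0.5108 0.2214 0.2333] yaw 110.04 z [-0. -0. -1.] w 0.0868 gf 0.0 F [-0.21  0.33 -0.52] M [-0.02 -0.08 -0.03]
```

View pics/w1.png

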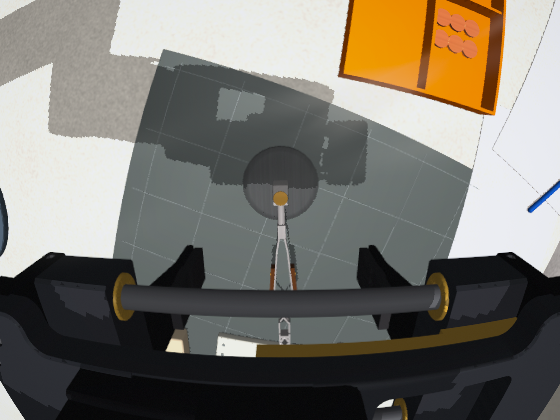

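The wrist view shows the lock screw at (280.5,199), the base disc centred at (281,182), and the tweezers running down to the jaws at (285,328).

Run:
```python
from h import *
import json
o=json.load(open("w1.json"))
im=cv2.imread("pics/w1.png");h=cv2.cvtColor(im,cv2.COLOR_BGR2HSV).astype(int)
z=np.zeros(im.shape[:2],bool);z[170:300,230:330]=1
m=(h[...,0]>10)&(h[...,0]<28)&(h[...,1]>120)&(h[...,2]>120)&z
B=[(a,b) for a,b,_ in blobs(m,10)];print(B)
s=wonz(B[0][1],.076,o);b=wonz((281,182),.013,o);j=wonz((284.8,322),.057,o);print(s,b,j)
d=j-s;print(np.degrees(np.arctan2(d[1],d[0])),np.hypot(*d[:2]))
```

```text
[([273, 191, 15, 15, 155], [280.1, 197.9])]
[0.51097286 0.22194769 0.076     ] [0.51104075 0.22468063 0.013     ] [0.57178293 0.07125537 0.057     ]
-68.02405596021796 0.16249935911433294
```

Request:
jog_arm(motion=[0,0,1,0,0,-0.2,-1,0,0,1,0,0,0,-1,0,0,1,0,0,0,-1,0,0,1,0,0,0,-1,0,0,0.5,0,0,0,-1,0,0,0.25,0,0,0,-1,0,0,0,0,0,0,1,0,0,0,0,0,0,1,0,0,0,0,0,0,1,0,0,0,0,0,0,1,0,0,0,0,0,0,1,0,0,0,0,0,0,1], grip_force=20)

```text
time: 7.02
position: [0.5109, 0.2215, 0.0437]
tool_rot: [0.567, 0.824, 0.0, 0.0]
ft_force: [0.1, 0.8, -0.3]
grip_width: 0.0348
grip_force: 0.0
```

```bash
python3 -c "
from h import *
show(robot.get_obs())"
```

```text
t 7.03 pos [0.5109 0.2215 0.0437] yaw 110.89 z [ 0.  0. -1.] w 0.0348 gf 0.0 F [ 0.13  0.75 -0.28] M [-0.03 -0.14  0.04]
```

Still closing. I'll finish the grip, turn 12°, then slide.

Request:
jog_arm(motion=[0,0,0,0,0,0,1,0,0,0,0,0,0,1,0,0,0,0,0,0,1,0,0,0,0,0,0,1,0,0,0,0,0,0,1])

```text
time: 7.65
position: [0.5106, 0.2214, 0.0435]
tool_rot: [0.567, 0.824, -0.0, -0.0]
ft_force: [-0.7, -0.7, 0.1]
grip_width: 0.016
grip_force: 20.0
```

Request:
jog_arm(motion=[0,0,0,0,0,0.6,1,0,0,0,0,0,0.6,1,0,0,0,0,0,0.6,1,0,0,0,0,0,0.6,1,0,0,0,0,0,0.6,1,-0.2,-0.01,0,0,0,0,1,-0.2,-0.01,0,0,0,0,1,-0.2,-0.01,0,0,0,0,1,-0.2,-0.01,0,0,0,0,1,-0.2,-0.01,0,0,0,0,1,-0.2,-0.01,0,0,0,0,1])

```text
time: 9.02
position: [0.5159, 0.173, 0.0435]
tool_rot: [0.65, 0.76, -0.0, -0.0]
ft_force: [-0.8, 2.8, -1.4]
grip_width: 0.016
grip_force: 20.0
```

Request:
jog_arm(motion=[-0.2,-0.01,0,0,0,0,1,-0.1,-0.01,0,0,0,0,1,0,0,0,0,0,0,1,0,0,0,0,0,0,1])

```text
time: 9.52
position: [0.5171, 0.1611, 0.0435]
tool_rot: [0.65, 0.76, -0.0, 0.0]
ft_force: [0.0, -2.8, -1.7]
grip_width: 0.0161
grip_force: 20.0
```

Run:
```python
from h import *
show(robot.get_obs())
a=robot.camera("top");b=robot.camera("wrist");cv2.imwrite("pics/t2.png",a);cv2.imwrite("pics/w2.png",b)
c=cv2.resize(a[140:260,170:370],(800,480),interpolation=cv2.INTER_CUBIC)
cv2.imwrite("pics/t2c.png",c)
```

```text
t 9.53 pos [0.5171 0.1611 0.0435] yaw 98.93 z [-0.    -0.001 -1.   ] w 0.0161 gf 19.98 F [ 0.04 -2.82 -1.74] M [-0.36 -0.15  0.04]
```

View pics/t2c.png

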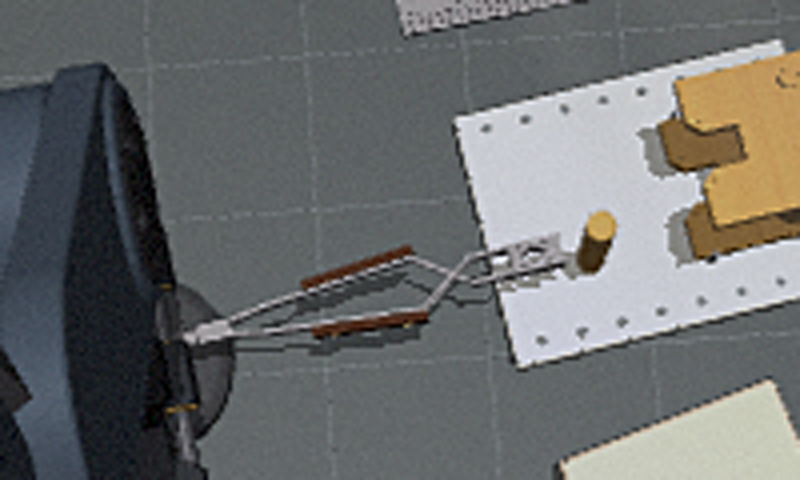

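The closed jaws end at about (562,250) in the crop, just short of the pillar, whose top is at (601,223) and foot at about (590,268). I'll check the offset.

Run:
```python
from h import *
T=lambda x,y:(170+x/4-.4,140+y/4-.4)
o=np.array([.5171,.1611]);y=np.radians(98.93-180);u=np.array([np.cos(y),np.sin(y)]);v=np.array([-u[1],u[0]])
for n,p,z in (("tip",(562,250),.057),("tipL",(556,236),.057),("tipR",(568,265),.057),("hole",(533,252),.057),("ptop",(601,223),.092),("gripL",(357,266),.056),("gripR",(371,324),.056),("frontL",(676,81),.092),("frontR",(717,227),.092)):
    X=onz("top",T(*p),z);d=X[:2]-o;print(n,X.round(4),"along",round(d@u,4),"left",round(d@v,4))
im=cv2.imread("pics/t2.png");h=cv2.cvtColor(im,cv2.COLOR_BGR2HSV).astype(int)
m=(h[...,0]>10)&(h[...,0]<28)&(h[...,1]>110);m[:,:305]=0;m[:,330:]=0;m[:185]=0;m[215:]=0
for a,b,_ in blobs(m): print(a,b)
```

```text
tip [ 0.5502 -0.045   0.057 ] along 0.2088 left 0.0007
tipL [ 0.557  -0.0428  0.057 ] along 0.2077 left 0.0078
tipR [ 0.5429 -0.0471  0.057 ] along 0.2097 left -0.0068
hole [ 0.5503 -0.0315  0.057 ] along 0.1954 left 0.0029
ptop [ 0.5542 -0.0611  0.092 ] along 0.2253 left 0.0021
gripL [0.5504 0.0505 0.056 ] along 0.1144 left 0.0157
gripR [0.5227 0.0459 0.056 ] along 0.1147 left -0.0124
frontL [ 0.6171 -0.1012  0.092 ] along 0.2746 left 0.0581
frontR [ 0.5482 -0.1125  0.092 ] along 0.2751 left -0.0117
[315, 193, 9, 15, 90] [318.8, 199.9]
```

Everything agrees: the jaw tip is 209 mm ahead as specified, and the pillar is 30 mm ahead of the jaw point and about 1.5 mm to its left. I'll release the block, move forward to the grips and squeeze.

Request:
jog_arm(motion=[0,0,0,0,0,0,-0.3,0,0,0,0,0,0,-0.3,0,0,0,0,0,0,-0.3,0,0,0,0,0,0,-0.3,0,0,0,0,0,0,-0.3,-0.5,0.02,0,0,0,0,-0.3,-0.8,0,0,0,0,0,-0.3,-0.8,0,0,0,0,0,-0.3,-0.5,0,0,0,0,0,-0.3,-0.28,0,0,0,0,0,-0.3,0,0,0,0,0,0,-0.3], grip_force=25)

```text
time: 11.0
position: [0.5357, 0.0477, 0.0436]
tool_rot: [0.651, 0.759, 0.0, -0.0]
ft_force: [-0.3, 0.7, -0.8]
grip_width: 0.0564
grip_force: 0.0
```

Request:
jog_arm(motion=[0,0,0,0,0,0,1,0,0,0,0,0,0,1,0,0,0,0,0,0,1,0,0,0,0,0,0,1,0,0,0,0,0,0,1,0,0,0,0,0,0,1,0,0,0,0,0,0,1,0,0,0,0,0,0,1])

```text
time: 12.0
position: [0.5357, 0.0478, 0.0436]
tool_rot: [0.65, 0.76, 0.0, 0.0]
ft_force: [-0.7, -2.9, 0.1]
grip_width: 0.0164
grip_force: 25.0
```

Run:
```python
from h import *
show(robot.get_obs())
a=robot.camera("top");s=robot.camera("side");cv2.imwrite("pics/t3.png",a);cv2.imwrite("pics/s3.png",s)
c=cv2.resize(a[140:240,240:370],(520,400),interpolation=cv2.INTER_CUBIC)
d=cv2.resize(s[140:340,240:380],(280,400),interpolation=cv2.INTER_CUBIC)
cv2.imwrite("pics/t3c.png",np.hstack([c,d]))
```

```text
t 12.0 pos [0.5357 0.0478 0.0436] yaw 98.89 z [ 0. -0. -1.] w 0.0164 gf 25.0 F [-0.74 -2.89  0.07] M [-0.55 -0.16  0.05]
```

View pics/t3c.png

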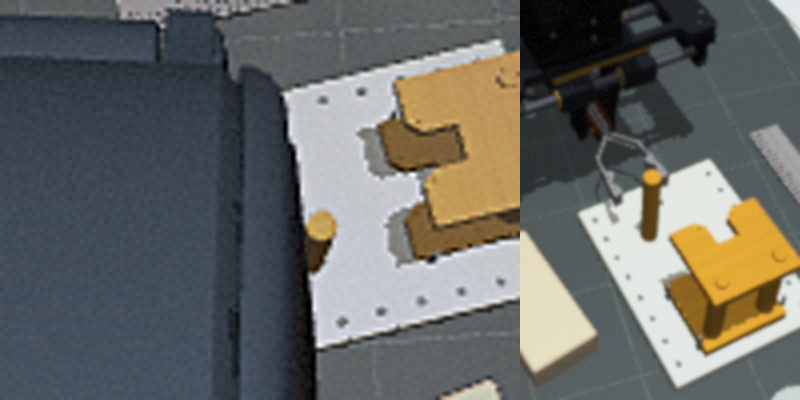

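The side view shows the jaws spread, tips at about (288,238) and (311,229), with the pillar just ahead between them. I'll check the centring.

Run:
```python
from h import *
y=np.radians(98.89-180);u=np.array([np.cos(y),np.sin(y)]);v=np.array([-u[1],u[0]])
o=np.array([.5357,.0478])-.115*u
D=lambda x,y:(240+(x-520)/2-.25,140+y/2-.25)
for n,p,z in (("tipA",(617,197),.05),("tipB",(663,177),.05),("ptop",(652,178),.092),("pfoot",(650,237),.012)):
    X=onz("side",D(*p),z);d=X[:2]-o;print(n,X.round(4),"along",round(d@u,4),"left",round(d@v,4))
```

```text
tipA [ 0.5298 -0.0457  0.05  ] along 0.2064 left -0.0203
tipB [ 0.571  -0.0376  0.05  ] along 0.2049 left 0.0217
ptop [ 0.5508 -0.0654  0.092 ] along 0.2292 left -0.0026
pfoot [ 0.5517 -0.0659  0.012 ] along 0.2298 left -0.0017
```

Centred to within about 2 mm; the forward distance is about 31 mm. Advancing with the jaws open.

Request:
jog_arm(motion=[-0.13,0,0,0,0,0,1,-0.13,0,0,0,0,0,1,-0.13,0,0,0,0,0,1,-0.13,0,0,0,0,0,1,-0.13,0,0,0,0,0,1,-0.13,0,0,0,0,0,1,0,0,0,0,0,0,1,0,0,0,0,0,0,1])

```text
time: 13.1
position: [0.5409, 0.0162, 0.0436]
tool_rot: [0.65, 0.76, -0.0, 0.001]
ft_force: [-0.2, -2.0, -1.2]
grip_width: 0.0159
grip_force: 25.0
```

Run:
```python
from h import *
show(robot.get_obs())
s=robot.camera("side");cv2.imwrite("pics/s4.png",s)
d=cv2.resize(s[190:300,250:400],(800,587),interpolation=cv2.INTER_CUBIC)
cv2.imwrite("pics/s4c.png",d)
```

```text
t 13.1 pos [0.5409 0.0162 0.0436] yaw 98.92 z [ 0.001 -0.001 -1.   ] w 0.0159 gf 25.0 F [-0.16 -2.02 -1.22] M [-0.34 -0.05  0.03]
```

View pics/s4c.png

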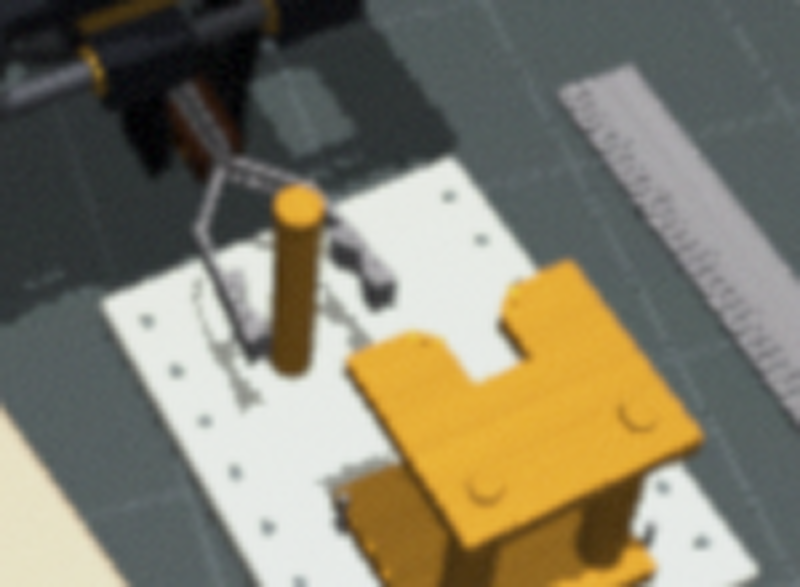

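The jaws stand around the pillar: the tips are at (255,345) and (385,297) in the crop, and the pillar axis at jaw height is about (295,290). I'll work out the offset.

Run:
```python
from h import *
y=np.radians(98.92-180);u=np.array([np.cos(y),np.sin(y)]);v=np.array([-u[1],u[0]])
o=np.array([.5409,.0162])-.115*u
D=lambda x,y:(250+x/5.333-.4,190+y/5.333-.4)
for n,p,z in (("tipA",(255,340),.05),("tipB",(383,290),.05),("tipBlow",(375,308),.043),("tipAlow",(252,357),.043),("ptop",(298,207),.092),("pfoot",(292,366),.012),("pl_top_left",(274,207),.092),("pl_r",(323,207),.092)):
    X=onz("side",D(*p),z);d=X[:2]-o;print(n,X.round(4),"along",round(d@u,4),"left",round(d@v,4))
# predicted pixel of jaw tips at z .057/.043
for l in (-.0225,.0225):
  for z in (.043,.057):
    P=np.r_[o+.209*u+l*v,z];p=pix("side",P);print(l,z,[(p[0]-250)*5.333,(p[1]-190)*5.333])
```

```text
tipA [ 0.5349 -0.0769  0.05  ] along 0.206 left -0.0204
tipB [ 0.5761 -0.0713  0.05  ] along 0.2069 left 0.0212
tipBlow [ 0.5737 -0.0722  0.043 ] along 0.2074 left 0.0187
tipAlow [ 0.5338 -0.0779  0.043 ] along 0.2068 left -0.0216
ptop [ 0.5506 -0.0647  0.092 ] along 0.1965 left -0.003
pfoot [ 0.5511 -0.0656  0.012 ] along 0.1974 left -0.0026
pl_top_left [ 0.5442 -0.0628  0.092 ] along 0.1935 left -0.009
pl_r [ 0.5572 -0.0668  0.092 ] along 0.1995 left 0.0032
-0.0225 0.043 [np.float64(250.58076514978106), np.float64(361.66153327570606)]
-0.0225 0.057 [np.float64(251.39688559598827), np.float64(334.83346612321793)]
0.0225 0.043 [np.float64(386.79443245689305), np.float64(305.14083052789346)]
0.0225 0.057 [np.float64(390.00059336053107), np.float64(277.83910127843916)]
```

The pillar is at 194–198 mm against the jaw point's 195, so it's within the vee's reach. Letting go.

Request:
jog_arm(motion=[0,0,0,0,0,0,0.6,0,0,0,0,0,0,0.5,0,0,0,0,0,0,0.4,0,0,0,0,0,0,0.3,0,0,0,0,0,0,0,0,0,0,0,0,0,-0.3,0,0,0,0,0,0,-0.3,0,0,0,0,0,0,-0.3,0,0,0,0,0,0,-0.3,0,0,0,0,0,0,-0.3])

```text
time: 14.4
position: [0.5404, 0.0172, 0.0436]
tool_rot: [0.65, 0.76, -0.0, -0.0]
ft_force: [-0.1, -0.7, 0.4]
grip_width: 0.0566
grip_force: 0.0
```

```bash
cat > chk.py <<'E'
from h import *
# pillar axis ends in side view by brass mask, and top face in top view
def side_pillar(im):
    h=cv2.cvtColor(im,cv2.COLOR_BGR2HSV).astype(int);m=(h[...,0]>8)&(h[...,0]<28)&(h[...,1]>120)&(h[...,2]>50)
    m[:215]=0;m[275:]=0;m[:,:285]=0;m[:,345:]=0
    return [(a,b) for a,b,_ in blobs(m,30)]
if __name__=="__main__":
    show(robot.get_obs())
    s=robot.camera("side");import sys;cv2.imwrite(f"pics/{sys.argv[1]}.png",s)
    print("before",side_pillar(cv2.imread("pics/s4.png")));print("now",side_pillar(s))
E
python3 chk.py s5
python3 - <<'E'
import cv2,numpy as np
a=cv2.imread("pics/s4.png");b=cv2.imread("pics/s5.png")
# jaw tips: dark pixels on white board around pillar
for im in(a,b):
    g=cv2.cvtColor(im,cv2.COLOR_BGR2HSV)
    m=((g[...,2]<110)&(g[...,1]<90)).astype(int)
    print("\n".join("".join("#" if x else "." for x in r[285:330]) for r in m[225:262:2]));print()
E
```

```text
t 14.4 pos [0.5404 0.0172 0.0436] yaw 98.89 z [-0.  0. -1.] w 0.0566 gf 0.0 F [-0.07 -0.71  0.44] M [-0.01 -0.11 -0.06]
before [([301, 225, 10, 35, 248], [304.9, 240.6]), ([315, 252, 30, 23, 477], [330.3, 264.1])]
now [([302, 225, 10, 35, 194], [306.8, 238.7]), ([315, 252, 30, 23, 475], [330.4, 264.2])]
#####.###########........#######.............
####.###########.............................
###..###########.............................
##..############..........##.................
##..##########..#............................
###.#####..................##................
####.......................#####.............
............................#####............
.............................................
......#..........................#####.......
......##.........................#####.......
.......##..........................#.........
........#.......#............................
.........#...................................
.........##..###.............................
...........#####.............................
.............................................
.............
[... 253 characters left out ...]
..........
#########.####....#..........................
#########.........#..........................
####....##........#..........................
...........#.....#...........................
............#....#...........................
............##...........#...................
.............###..........#..................
...............##.........#####..............
................##.......######..............
.................######......................
................#######.#....................
...................#.........................
.............................................
.................#...........................
.............................................
```

Gripped: the jaws are shut on the pillar, which shifted about 1 px. Now back to the clamp block and hold it.

Request:
jog_arm(motion=[0.3,0,0,0,0,0,-0.3,0.7,0,0,0,0,0,-0.3,0.8,0,0,0,0,0,-0.3,0.7,0,0,0,0,0,-0.3,0.38,0,0,0,0,0,-0.3,0,0,0,0,0,0,-0.3,0,0,0,0,0,0,1,0,0,0,0,0,0,1,0,0,0,0,0,0,1,0,0,0,0,0,0,1,0,0,0,0,0,0,1,0,0,0,0,0,0,1], grip_force=20)

```text
time: 15.95
position: [0.5225, 0.1308, 0.0435]
tool_rot: [0.65, 0.76, -0.0, -0.0]
ft_force: [0.1, -1.1, 0.2]
grip_width: 0.0155
grip_force: 20.0
```

Request:
jog_arm(motion=[0,0,0,0,0,0,1,0,0,0,0,0,0,1,0,0,0,0,0,0,1])

```text
time: 16.32
position: [0.5225, 0.1308, 0.0435]
tool_rot: [0.65, 0.76, -0.0, -0.0]
ft_force: [-0.1, -2.3, 0.7]
grip_width: 0.0156
grip_force: 20.0
```

```bash
cat > m.py <<'E'
from h import *
import sys
def meas(a):
    h=cv2.cvtColor(a,cv2.COLOR_BGR2HSV).astype(int)
    m=(h[...,0]>10)&(h[...,0]<28)&(h[...,1]>90)&(h[...,2]>140)
    m[:140]=0;m[215:]=0;m[:,:300]=0;m[:,400:]=0
    return [(s,c,onz("top",c,.092).round(4)) for s,c,_ in blobs(m,10)]
if __name__=="__main__":
    show(robot.get_obs());a=robot.camera("top");cv2.imwrite(f"pics/{sys.argv[1]}.png",a)
    for r in meas(a):print(r)
    s=robot.camera("side");cv2.imwrite(f"pics/{sys.argv[1]}s.png",s)
E
python3 m.py t6; python3 -c "
from m import *
for r in meas(cv2.imread('pics/t2.png')):print(r)"
```

```text
t 16.32 pos [0.5225 0.1308 0.0435] yaw 98.9 z [-0. -0. -1.] w 0.0156 gf 19.99 F [-0.09 -2.34  0.67] M [-0.36 -0.03 -0.05]
([339, 152, 43, 44, 1154], [361.3, 173.8], array([ 0.5878, -0.1393,  0.092 ]))
([317, 192, 8, 7, 43], [320.7, 195.0], array([ 0.5547, -0.0627,  0.092 ]))
([370, 192, 5, 5, 15], [372.1, 194.2], array([ 0.5489, -0.1543,  0.092 ]))
([339, 152, 43, 44, 1147], [361.3, 173.8], array([ 0.5878, -0.1393,  0.092 ]))
([317, 193, 7, 7, 40], [320.0, 196.2], array([ 0.5526, -0.0612,  0.092 ]))
([370, 192, 5, 5, 15], [372.1, 194.2], array([ 0.5489, -0.1543,  0.092 ]))
```

The pillar is now at (0.555, -0.063). I'll move 20.6 mm sideways to the notch line, then re-measure.

Request:
jog_arm(motion=[0,0.1,0,0,0,0,1,0,0.1,0,0,0,0,1,0,0.1,0,0,0,0,1,0,0.1,0,0,0,0,1,0,0.115,0,0,0,0,1,-0.15,0,0,0,0,0,1,-0.15,0,0,0,0,0,1,-0.15,0,0,0,0,0,1,0,0,0,0,0,0,1,0,0,0,0,0,0,1])

```text
time: 17.68
position: [0.5465, 0.1156, 0.0435]
tool_rot: [0.65, 0.76, 0.0, 0.001]
ft_force: [0.7, -1.3, -0.7]
grip_width: 0.0153
grip_force: 20.0
```

```bash
python3 m.py t7
python3 - <<'E'
from h import *
im=cv2.imread("pics/t7s.png");h=cv2.cvtColor(im,cv2.COLOR_BGR2HSV).astype(int)
m=(h[...,0]>8)&(h[...,0]<28)&(h[...,1]>120)&(h[...,2]>50)
print("\n".join("".join("#" if x else "." for x in r[290:350]) for r in m[220:275:2]))
c=cv2.resize(cv2.imread("pics/t7.png")[145:215,300:390],(540,420),interpolation=cv2.INTER_CUBIC)
d=cv2.resize(im[200:320,290:364],(259,420),interpolation=cv2.INTER_CUBIC)
cv2.imwrite("pics/t7c.png",np.hstack([c,d]))
E
```

```text
t 17.68 pos [0.5465 0.1156 0.0435] yaw 98.9 z [ 0.001 -0.001 -1.   ] w 0.0153 gf 20.0 F [ 0.72 -1.29 -0.71] M [-0.2  -0.16 -0.02]
([339, 152, 43, 44, 1152], [361.3, 173.8], array([ 0.5878, -0.1393,  0.092 ]))
([325, 178, 7, 7, 41], [328.0, 181.2], array([ 0.5789, -0.0781,  0.092 ]))
([370, 192, 5, 5, 15], [372.1, 194.2], array([ 0.5489, -0.1543,  0.092 ]))
.......##...................................................
......####..................................................
.........##.................................................
............................................................
............................................................
..................................####......................
................................########....................
...............................#########....................
................................########....................
................................#######.....................
................................#######.....................
...............................########....................#
.........
[... 266 characters left out ...]
....########............#####
.............................###############............####
...........................##################.............##
.........................#####################...........###
..........................######################.....#######
...........................#################################
............................################################
.............................###############################
...............................#############################
................................############################
..................................##########################
...................................#########################
```

View pics/t7c.png

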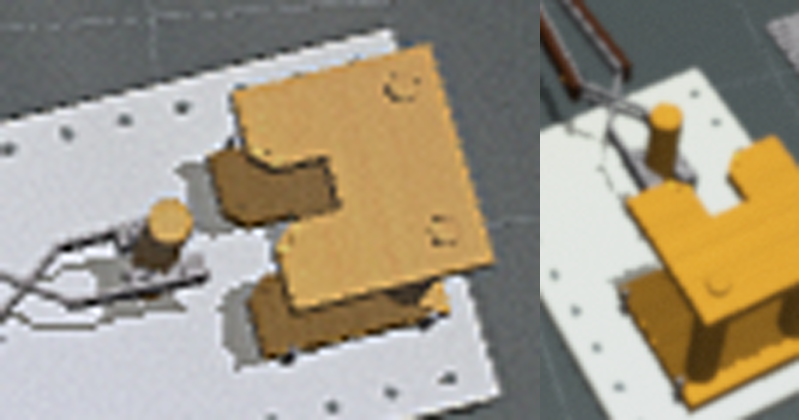

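The pillar is upright and gripped, top at (170,222) in the crop, and lined up with the notch to within about 1 mm. The notch bottom should be about 44 mm ahead. I'll advance 30 mm with a 0.8 mm correction, then feel in small steps.

Request:
jog_arm(motion=[-0.1,-0.02,0,0,0,0,1,-0.1,0,0,0,0,0,1,-0.1,0,0,0,0,0,1,-0.1,0,0,0,0,0,1,-0.1,0,0,0,0,0,1,-0.1,0,0,0,0,0,1,-0.05,0,0,0,0,0,1,-0.05,0,0,0,0,0,1,-0.05,0,0,0,0,0,1])

```text
time: 18.9
position: [0.5496, 0.0865, 0.0435]
tool_rot: [0.65, 0.76, -0.0, -0.0]
ft_force: [-0.1, 4.3, 0.5]
grip_width: 0.0162
grip_force: 20.0
```

```bash
python3 m.py t8
```

```text
t 18.9 pos [0.5496 0.0865 0.0435] yaw 98.89 z [-0.  0. -1.] w 0.0162 gf 19.99 F [-0.07  4.32  0.49] M [0.55 0.07 0.01]
([339, 152, 43, 44, 1144], [361.2, 173.8], array([ 0.5878, -0.1391,  0.092 ]))
([340, 175, 8, 7, 45], [343.7, 178.1], array([ 0.5824, -0.1069,  0.092 ]))
([370, 192, 5, 5, 15], [372.1, 194.2], array([ 0.5489, -0.1543,  0.092 ]))
```

Request:
jog_arm(motion=[-0.025,0,0,0,0,0,1])

```text
time: 19.12
position: [0.5498, 0.0857, 0.0436]
tool_rot: [0.65, 0.76, 0.0, -0.0]
ft_force: [-0.2, 3.6, 0.6]
grip_width: 0.0157
grip_force: 20.0
```

Request:
jog_arm(motion=[-0.025,0,0,0,0,0,1])

```text
time: 19.25
position: [0.5499, 0.0847, 0.0436]
tool_rot: [0.65, 0.76, 0.0, -0.0]
ft_force: [-0.7, 3.5, -0.7]
grip_width: 0.0158
grip_force: 20.0
```

Request:
jog_arm(motion=[-0.025,0,0,0,0,0,1])

```text
time: 19.38
position: [0.5501, 0.0837, 0.0436]
tool_rot: [0.65, 0.76, 0.0, -0.0]
ft_force: [-0.3, 3.4, 0.5]
grip_width: 0.0157
grip_force: 20.0
```

Steady drag is about 3.5 N, with about 11 mm to go.

Request:
jog_arm(motion=[-0.025,0,0,0,0,0,1,-0.025,0,0,0,0,0,1,-0.025,0,0,0,0,0,1])

```text
time: 19.75
position: [0.5506, 0.0806, 0.0436]
tool_rot: [0.65, 0.76, -0.0, 0.0]
ft_force: [0.0, 3.8, -1.0]
grip_width: 0.0157
grip_force: 20.0
```

Request:
jog_arm(motion=[-0.02,0,0,0,0,0,1])

```text
time: 19.88
position: [0.5507, 0.0798, 0.0435]
tool_rot: [0.65, 0.76, -0.0, -0.0]
ft_force: [-0.1, 2.5, 0.3]
grip_width: 0.0155
grip_force: 20.0
```

Request:
jog_arm(motion=[-0.02,0,0,0,0,0,1])

```text
time: 20.0
position: [0.5508, 0.079, 0.0435]
tool_rot: [0.65, 0.76, -0.0, -0.0]
ft_force: [-0.0, 3.2, 0.3]
grip_width: 0.0158
grip_force: 20.0
```

```bash
python3 m.py t9
```

```text
t 20.0 pos [0.5508 0.079  0.0435] yaw 98.89 z [-0.  0. -1.] w 0.0158 gf 19.99 F [-0.05  3.18  0.33] M [ 0.55  0.03 -0.02]
([339, 152, 43, 44, 1188], [360.8, 173.9], array([ 0.5877, -0.1384,  0.092 ]))
([370, 192, 5, 5, 15], [372.1, 194.2], array([ 0.5489, -0.1543,  0.092 ]))
```

Request:
jog_arm(motion=[-0.0125,0,0,0,0,0,1,-0.0125,0,0,0,0,0,1])

```text
time: 20.35
position: [0.551, 0.0781, 0.0436]
tool_rot: [0.65, 0.76, 0.0, -0.0]
ft_force: [-0.3, 3.6, -0.3]
grip_width: 0.0156
grip_force: 20.0
```

Request:
jog_arm(motion=[-0.0125,0,0,0,0,0,1,-0.0125,0,0,0,0,0,1])

```text
time: 20.6
position: [0.5511, 0.0771, 0.0435]
tool_rot: [0.65, 0.76, -0.0, -0.0]
ft_force: [-0.7, 3.1, -0.1]
grip_width: 0.016
grip_force: 20.0
```

Request:
jog_arm(motion=[-0.0125,0,0,0,0,0,1])

```text
time: 20.72
position: [0.5512, 0.0766, 0.0435]
tool_rot: [0.65, 0.76, -0.0, -0.0]
ft_force: [-0.6, 3.0, -0.3]
grip_width: 0.0161
grip_force: 20.0
```

Request:
jog_arm(motion=[-0.0125,0,0,0,0,0,1])

```text
time: 20.85
position: [0.5512, 0.0761, 0.0435]
tool_rot: [0.65, 0.76, -0.0, -0.0]
ft_force: [-0.0, 3.4, -0.1]
grip_width: 0.0157
grip_force: 20.0
```

Request:
jog_arm(motion=[-0.0125,0,0,0,0,0,1])

```text
time: 20.98
position: [0.5514, 0.0756, 0.0436]
tool_rot: [0.65, 0.76, -0.0, 0.0]
ft_force: [-0.3, 3.5, -0.3]
grip_width: 0.016
grip_force: 20.0
```

Request:
jog_arm(motion=[-0.0125,0,0,0,0,0,1])

```text
time: 21.1
position: [0.5514, 0.0751, 0.0435]
tool_rot: [0.65, 0.76, -0.0, -0.0]
ft_force: [-0.7, 4.5, 0.6]
grip_width: 0.0158
grip_force: 20.0
```

Request:
jog_arm(motion=[-0.01,0,0,0,0,0,1])

```text
time: 21.22
position: [0.5515, 0.0747, 0.0436]
tool_rot: [0.65, 0.76, 0.0, 0.0]
ft_force: [-0.3, 3.2, 0.0]
grip_width: 0.0159
grip_force: 20.0
```

Request:
jog_arm(motion=[-0.01,0,0,0,0,0,1])

```text
time: 21.35
position: [0.5515, 0.0743, 0.0435]
tool_rot: [0.65, 0.76, -0.0, -0.0]
ft_force: [-0.9, 3.6, 0.5]
grip_width: 0.0157
grip_force: 20.0
```

Request:
jog_arm(motion=[-0.01,0,0,0,0,0,1])

```text
time: 21.48
position: [0.5516, 0.074, 0.0435]
tool_rot: [0.65, 0.76, -0.0, -0.0]
ft_force: [-0.4, 3.3, 0.0]
grip_width: 0.016
grip_force: 20.0
```

Request:
jog_arm(motion=[-0.01,0,0,0,0,0,1])

```text
time: 21.6
position: [0.5517, 0.0735, 0.0436]
tool_rot: [0.65, 0.76, 0.0, 0.0]
ft_force: [-0.3, 3.3, -0.5]
grip_width: 0.0156
grip_force: 20.0
```

Request:
jog_arm(motion=[-0.01,0,0,0,0,0,1])

```text
time: 21.72
position: [0.5517, 0.0732, 0.0435]
tool_rot: [0.65, 0.76, -0.0, -0.0]
ft_force: [-1.1, 4.6, -0.1]
grip_width: 0.0161
grip_force: 20.0
```

Request:
jog_arm(motion=[-0.008,0,0,0,0,0,1])

```text
time: 21.85
position: [0.5518, 0.0728, 0.0435]
tool_rot: [0.65, 0.76, -0.0, -0.0]
ft_force: [-0.7, 3.8, -0.2]
grip_width: 0.0161
grip_force: 20.0
```

Request:
jog_arm(motion=[-0.008,0,0,0,0,0,1])

```text
time: 21.98
position: [0.5518, 0.0725, 0.0436]
tool_rot: [0.65, 0.76, 0.0, -0.0]
ft_force: [-1.0, 3.3, -0.3]
grip_width: 0.016
grip_force: 20.0
```

```bash
python3 m.py t10
python3 - <<'E'
from h import *
for f in("t8","t10"):
    a=cv2.imread(f"pics/{f}.png")[...,2]
    print("\n".join(" ".join(f"{x:3d}" for x in r[337:364]) for r in a[168:188]));print()
E
```

```text
t 21.98 pos [0.5518 0.0725 0.0436] yaw 98.89 z [-0.  0. -1.] w 0.016 gf 19.99 F [-0.97  3.35 -0.27] M [ 0.54  0.04 -0.03]
([339, 152, 43, 44, 1185], [360.9, 173.8], array([ 0.5879, -0.1386,  0.092 ]))
([370, 192, 5, 5, 15], [372.1, 194.2], array([ 0.5489, -0.1543,  0.092 ]))
174  67 157  74 184 198 192 192 190 194 193 189 190 193 192 190 189 191 193 189 191 182 190 190 190 190 193
122  74 163  99 151 193 199 198 195 195 188 192 191 192 193 191 190 187 191 190 192 192 189 186 188 187 188
113 121 125  89 119 201 207 132 183 198 193 197 196 198 202 203 205 199 195 191 190 190 192 190 192 190 190
116 123 125 123  63  78 166 207 204 206 205 209 207 177 137 126  61 111 187 194 189 189 192 193 189 190 190
126 120 124 127 108  73  48  77 165 172 133 132  71  49  77  85  86 115 193 197 191 190 189 193 186 188 192
125 122 120 126 123 126 105  68  50  65  78  86 116 120 127 124 119  66 194 201 188 191 192 188 193 189 192
126 122 121 125 123 119 116 112 123 114 126 125 125 125 120 127 123  92 120 183 192 190 190 193 189 186 189
127 120 120 120 112 151 169 171 153 122 119 117 124 123 118 126 116 
[... 2796 characters left out ...]
 114 185 202 198 194 193 193 190 191 190 189 191 187
136 123  69  49  46  38  42  64  66  58  49 161 202 202 200 198 194 194 192 193 192 188 187 188 190 189 190
131 135 138 117  98 135 123  80  61  49 118 197 200 197 193 191 192 193 191 187 195 192 194 190 190 192 188
129 130 130 132 132 220 120  64  54  85 194 167 186 196 195 190 189 192 192 195 191 189 189 189 192 190 190
142 127 128 131 132 118  75 154 176 172 196 161 190 190 192 190 191 193 193 190 189 189 188 193 192 191 188
136 121 128 126 134  83  37 147 139 197 203 193 190 194 188 194 192 194 186 186 192 189 190 185 195 187 192
211 141 125 129 133  87  70  75  67 115 190 195 192 193 188 192 192 192 192 193 195 191 198 189 186 186 190
```

The pillar's edge is within 1 px (under 2 mm) of the notch bottom and centred across it. Continuing in fine steps.

Request:
jog_arm(motion=[-0.008,0,0,0,0,0,1])

```text
time: 22.2
position: [0.5519, 0.0722, 0.0435]
tool_rot: [0.65, 0.76, 0.0, -0.0]
ft_force: [-0.1, 3.3, 0.3]
grip_width: 0.0157
grip_force: 20.0
```

Request:
jog_arm(motion=[-0.008,0,0,0,0,0,1])

```text
time: 22.32
position: [0.5519, 0.072, 0.0435]
tool_rot: [0.65, 0.76, 0.0, -0.0]
ft_force: [0.2, 3.3, -0.2]
grip_width: 0.0157
grip_force: 20.0
```

Request:
jog_arm(motion=[-0.008,0,0,0,0,0,1])

```text
time: 22.45
position: [0.5519, 0.0717, 0.0435]
tool_rot: [0.65, 0.76, 0.0, -0.0]
ft_force: [-0.6, 4.1, 0.1]
grip_width: 0.0158
grip_force: 20.0
```

Request:
jog_arm(motion=[-0.008,0,0,0,0,0,1])

```text
time: 22.58
position: [0.552, 0.0715, 0.0436]
tool_rot: [0.65, 0.76, 0.0, -0.0]
ft_force: [-0.3, 4.8, 0.8]
grip_width: 0.0156
grip_force: 20.0
```

Request:
jog_arm(motion=[-0.008,0,0,0,0,0,1])

```text
time: 22.7
position: [0.5519, 0.0713, 0.0435]
tool_rot: [0.65, 0.76, 0.0, -0.0]
ft_force: [-0.5, 5.7, -0.2]
grip_width: 0.0156
grip_force: 20.0
```

Force is climbing (3.3 → 4.1 → 4.8 → 5.7 N): contact. Hold and read.

Request:
jog_arm(motion=[0,0,0,0,0,0,1,0,0,0,0,0,0,1])

```text
time: 22.95
position: [0.552, 0.0713, 0.0436]
tool_rot: [0.65, 0.76, 0.0, -0.0]
ft_force: [-1.5, 4.9, 0.2]
grip_width: 0.0157
grip_force: 20.0
```

Request:
jog_arm(motion=[0,0,0,0,0,0,1])

```text
time: 23.08
position: [0.552, 0.0713, 0.0436]
tool_rot: [0.65, 0.76, 0.0, -0.0]
ft_force: [0.3, 4.7, 0.1]
grip_width: 0.0155
grip_force: 20.0
```

Request:
jog_arm(motion=[-0.008,0,0,0,0,0,1,0,0,0,0,0,0,1])

```text
time: 23.32
position: [0.552, 0.0713, 0.0435]
tool_rot: [0.65, 0.76, 0.0, -0.0]
ft_force: [-0.5, 5.4, -0.3]
grip_width: 0.016
grip_force: 20.0
```

Request:
jog_arm(motion=[0,0,0,0,0,0,1])

```text
time: 23.45
position: [0.552, 0.0713, 0.0436]
tool_rot: [0.65, 0.76, 0.0, -0.0]
ft_force: [-1.2, 7.2, -0.5]
grip_width: 0.0156
grip_force: 20.0
```

Contact is about 2–2.7 N above the drag: a light press. Release the block gently.

Request:
jog_arm(motion=[0,0,0,0,0,0,0.5,0,0,0,0,0,0,0.3,0,0,0,0,0,0,0,0,0,0,0,0,0,-0.3,0,0,0,0,0,0,-0.3,0,0,0,0,0,0,-0.3,0,0,0,0,0,0,-0.3])

```text
time: 24.32
position: [0.5522, 0.0707, 0.0436]
tool_rot: [0.65, 0.76, 0.0, 0.0]
ft_force: [0.4, 0.2, -0.7]
grip_width: 0.0559
grip_force: 0.0
```

Request:
jog_arm(motion=[0,0,-0.5,0,0,0,-0.3,0,0,-1,0,0,0,-0.3,0,0,-1,0,0,0,-0.3,0,0,-0.5,0,0,0,-0.3,0,0,0,0,0,0,-0.3,0,0,0,0,0,0,-0.3])

```text
time: 25.08
position: [0.5513, 0.0707, 0.1627]
tool_rot: [0.65, 0.76, -0.001, -0.001]
ft_force: [0.3, -1.2, 0.3]
grip_width: 0.0566
grip_force: 0.0
```

```bash
python3 m.py t11
python3 - <<'E'
from h import *
for f in("t10","t11"):
    a=cv2.imread(f"pics/{f}.png")[...,2]
    print("\n".join(" ".join(f"{x:3d}" for x in r[346:358]) for r in a[171:182]));print()
o=robot.get_obs()
w=robot.camera("wrist");cv2.imwrite("pics/w11.png",w)
h=cv2.cvtColor(w,cv2.COLOR_BGR2HSV).astype(int)
m=(h[...,0]>10)&(h[...,0]<28)&(h[...,1]>120)&(h[...,2]>120);m[:150]=0;m[300:]=0;m[:,:230]=0;m[:,330:]=0
for a,b,_ in blobs(m,20):print(a,b,wonz(b,.076,o))
E
```

```text
t 25.07 pos [0.5513 0.0707 0.1627] yaw 98.89 z [-0.002  0.    -1.   ] w 0.0566 gf 0.0 F [ 0.28 -1.17  0.29] M [-0.06 -0.14 -0.06]
([339, 152, 43, 44, 1199], [360.9, 173.9], array([ 0.5877, -0.1386,  0.092 ]))
([370, 192, 5, 5, 15], [372.1, 194.2], array([ 0.5489, -0.1543,  0.092 ]))
203 197 205 204 170 134 125  65 111 184 194 186
171 138 123  61  48  72  81  75 116 189 193 186
 66  73  83 110 150 149 147 130  59 189 199 189
121 123 125 170 201 197 201 192 125 112 185 191
119 119 167 194 196 194 192 200 187 125 184 193
104  73 178 201 191 190 190 198 202 114 182 196
188  87 186 201 196 192 194 193 203 115 187 201
125  62 114 196 200 195 192 197 193 106 112 183
 65  59  75 180 204 202 199 196 143  91 109 182
 70  68  59  47 128 141 140  97 142 148 194 198
 65  62  51  37 111 114 185 202 198 194 193 193

216 218 223 226 192 143 133  69 117 201 205 206
187 147 138  71  45  76  89  88 126 207 211 205
 67  85  91 119 144 179 176 151  64 194 217 208
134 134 125 172 216 218 215 219 171 129 194 207
136 132 154 212 214 205 210 210 213 158 201 210
117  90 160 213 213 205 208 214 212 164 205 212
179 103 165 213 212 211 209 208 214 167 207 211
150  80 108 212 217 210 213 214 216 136 123 197
 82  65  62 149 207 222 217 221 176 114 117 199
 73  71  62  58  72 137 145 101 137 160 208 210
 75  68  60  44 119 132 205 216 215 213 214 209

[273, 213, 19, 17, 253] [282.0, 221.1] [0.55242834 0.07182219 0.076     ]
```

The pillar's edge now meets the notch bottom, the stand hasn't moved, and the arm is clear. Handing in.

```bash
python3 -c "
from rig import robot
print(robot.hand_in())"
```

```text
the job is handed in; nothing more can be done
None
```

I handed the job in after about 25 s of robot time: the tweezers grip the pillar, it sits against the notch bottoms with a press I estimate at 2–2.7 N, and the third hand stands free on the bench. I couldn't measure the press after letting go, and the hand-in gave no verdict.

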